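# Set a gear shaft in V-blocks against the end stop

### The job

Set up the gear shaft for its run-out check: lay it in the two V-blocks with its plain end towards the brass stop rod, clear of the rod by a finger's breadth or so, and let go of it there without dropping it. Then push it gently along the vees from the gear side until you feel its end bear on the tip of the stop, and leave it resting there, without shoving the stop back in its clamp. Leave the other parts and the dial gauge where they stand.

Things in the scene. Friction and masses are not known exactly. Their poses are not given: they have to be found in the camera images.
- shaft_waist (a point): Steel shaft 200 mm long, 0.44-0.69 kg: round bar of 28 mm diameter with a gear at one end and a darker waist (24 mm diameter, 40 mm long) to grip. This point: waist centre on the axis, 90 mm from the gear's outer face. x axis: along the shaft to the plain end. At the start it lies on its gear rim and plain end: axis sloping 0.14 rad down to the plain end, this point 29 mm above the bench.
- shaft_gear_face (a point): centre of the outer flat face of the shaft's dark gear (80 mm diameter, 12 mm thick, bore and six holes), same axes as shaft_waist; the face to push on. The shaft's centre of mass lies about 83 mm from it.
- shaft_end (a point): centre of the flat face of the shaft's plain end, 110 mm from the waist centre (same axes as shaft_waist)
- fixture: Fixed inspection fixture: dark surface plate 190 x 345 x 45 mm carrying two bright V-blocks and a stop. Origin on the bench midway between the blocks; y axis along the line of the vees towards the stop, z up. V-blocks: 70 mm wide (x), 20 mm thick (y), 60 mm high above the plate, 90 degree vee 25 mm deep open to the top, centres 128 mm apart.
- vee_flange (a point): in the V-block farther from the stop, mid-thickness: where the axis of the 28 mm bar lies when it rests in the vee, 100 mm above the bench, 55 mm above the plate, 5 mm below the block's top. Axes as the fixture's. The gear hangs outside this block, on the side away from the stop.
- vee_stop (a point): the same point in the V-block next to the stop, 128 mm further along y; axes as the fixture's. A seated shaft takes about 3 to 7 N to slide along the vees.
- stop_tip (a point): foremost point of the adjustable stop: brass rod, 12 mm diameter, ball end, in line with a seated shaft's axis, pointing to -y of the fixture (its axes). 34 to 44 mm beyond vee_stop. Held finger-tight in a split clamp post (116 mm high above the bench, 28 to 38 mm behind the tip): pushed with more than about 15 N it creeps back and stays back.
- clutch_drum: bystander: aluminium clutch drum, 110 mm diameter, 90 mm high, standing on the bench; origin under its centre
- planet_carrier: bystander: dark planetary gear carrier, 90 mm diameter, 58 mm high, standing on the bench; origin under its centre
- dial_gauge: bystander: dial gauge on a magnetic stand parked on the bench: base 50 x 60 x 55 mm, column to 210 mm height, side arm reaching 126 mm along its y axis with a round dial of 56 mm; origin under the centre of its base
There are look-alikes about, which are no part of the job. What is shaped like the part that bears shaft_waist but purple or turquoise is not meant.

How it is judged:
By the outcome, as a careful person would: the job done as asked, in the order asked, and still so for the second after the job is handed in, with the robot touching nothing.
It also fails if it takes over 58 s, if anything falls off the work surface, if the arm or the gripper's body presses on something with over 40 N, if the wrist force passes 120 N, or if a joint passes its speed limit or range.

### The arm

A 7-joint arm with a two-finger parallel gripper is mounted at the origin on the work surface. World frame = base frame: x ahead of the robot, y to its left, z up, the work surface at z = 0. Lengths are in m, angles in rad, forces in N, time in s.
With the tool pointing down it reaches from about 0.4 to 0.85 m from the base axis. Payload 10.4 kg.
Tool frame: the origin (TCP) lies at the very end of the fingers, on their centre line; the grasp point (between the pads) lies 19 mm behind it; z points along the fingers, y is the direction in which the jaws open and shut (so a half turn about z gives the same grasp; the last joint's range is limited). The gripper opens to 87 mm and grips with 3 to 60 N. Pads are 19 mm wide; open, the fingers measure 117 mm over their backs; the gripper's body (75 mm by 190 mm) begins 51 mm behind the grasp point.
Start: joints at [-1.295, 0.332, -0.065, 1.46, 0.022, 1.35, -0.088], TCP at [0.184, 0.597, 0.223] pointing down, gripper open.
Joint ranges: [-2.6, 2.6], [-0.5, 2.12], [-1.47, 1.34], [0.16, 2.42], [-1.27, 4.41], [0.06, 2.06], [-2.6, 2.6]. Speed limits (rad/s): [2.22, 2.22, 2.79, 2.79, 3.14, 3.14, 3.14].

### API

Orientations are given as a unit quaternion [x, y, z, w].
In Python, from bench import r, eyes, job gives the robot as it stands. The module is installed in compiled form; this text tells all that it offers.
- The arm moves only by the tool play_rows, never from a script. Its argument "motion" is a list of rows, each a list of 7 numbers: the shift along the tool's x, y, z as a fraction of full scale, then the turn, a rotation vector about the tool's x, y, z as a fraction of full scale, then the opening in per cent of the stroke, from 0 (shut) to 100 (fully open). A call has 1 to 5 rows; each row is the pose to reach, as a shift and turn from the pose commanded when the call began, along the tool's axes at that moment; what a row does not reach only later rows make up. Full scale, the value 1, is 0.2 m for a shift and 90 degrees for a turn. A row lasts 1/8 s, in which the tool goes at most 62.5 mm and 10.7 degrees, less where a joint would pass 70% of its speed; a pose out of reach is approached as far as the arm can. A call with a number of a shift or a turn outside -1 to 1 is refused whole. A call with a gripper value outside its range is refused whole. The fingers move at their own pace and stop on an object; "squeeze" is the grip in N (left out, the last holds). Time passes only in rows, so rows that repeat a pose let the fingers close. It gives the time, the measured TCP pose, the force and the opening at its end, in the units of the state.
- r.read_state(): the state, without advancing time (a new reading comes with each control period).
- eyes.camera(name): name is "scene" or "top" or "wrist"; returns a dict with "image" (420x560x3 uint8, red, green, blue), "mtx" (3x3 intrinsics, pixels), "R" (3x3) and "t" (3): a world point X has camera coordinates R X + t. Camera axes: x right, y down, z forward; pixel columns grow to the right and rows downward; lengths in m; the calibration is good to about 2 mm. A picture is of the moment at which its call begins. There is no depth.
- job.close_job(): hands the job in, once; it reports no verdict.
Trained networks look in a picture, given as the dict that the camera call returned (one of the last four; its "shot" number tells which), for a name from the list of things; names that differ only in an ending like _2 or _b are one class to them, and where a whole thing is asked for, a point or a joint stands for the part that bears it (a point fixed in the world has none). Each returns a list of dicts, best first, with "p" (0 to 1); they miss things now and then, are a little off and sometimes report something else, mostly with a low value. They report only what shows in the picture. A call takes as long as a camera call. They do not tell look-alikes from the thing itself.
- eyes.regions_of(picture, label): "region" (420x560 bool, what is visible of it) and "xy" ([column, row] in pixels, amid what is visible of it).
- eyes.landmark_of(picture, label): "xy" ([column, row] in pixels: a listed point, or the origin of a listed thing).
The state is a dict: "time": time; "joint_positions": joint angles; "joint_vel": joint speeds; "joint_torque": joint torques, N m; "ee_pos": TCP position; "eef_rot": TCP orientation; "ft_force": force on the tool from outside, world axes, zero at the start; "torque": the same for the moment, N m; "width": finger opening in m.
Only numpy, scipy, OpenCV 4.12 (cv2) and the standard library are available. Lean on these libraries where they do the work, as an engineer would, in place of code of your own. Each camera call takes 0.05 s, during which the arm holds its last target. There are 200 camera calls.

## Working session

There is one attempt and no reset: what is moved stays moved. The work goes in short steps, Python scripts to look and compute and a tool call to move; the robot and the scene stay as the last step left them, time stands still between calls to the robot, and variables do not carry over. Pictures are saved under pics/ and viewed, about 8 in all and at most 12, crops included, and the job is handed in when it is done.

Besides the shell and the picture viewer there is one more tool, called after "Call:" as name([rows], argument=value, ...), one row to a line, values as JSON. play_rows: Moves the arm, as the interface text tells. Shift numbers are shares of 0.2 m and turn numbers shares of 90 degrees, none past 1 either way. Its arguments: {"type":"object","properties":{"motion":{"type":"array","items":{"type":"array","items":{"type":"number"}}},"squeeze":{"type":"number"}},"required":["motion"]}

```bash
mkdir -p pics
cat > h.py <<'E'
import numpy as np, cv2
from bench import r, eyes, job
from scipy.spatial.transform import Rotation as Ro
def ray(p,xy):
    d=np.linalg.inv(p["mtx"])@np.array([xy[0],xy[1],1.]); R=np.array(p["R"]); return -R.T@np.array(p["t"]), R.T@d
def at_z(p,xy,z):
    o,d=ray(p,xy); return o+d*(z-o[2])/d[2]
def tri(obs):
    A=np.zeros((3,3));b=np.zeros(3)
    for p,xy in obs:
        o,d=ray(p,xy); d=d/np.linalg.norm(d); M=np.eye(3)-np.outer(d,d); A+=M;b+=M@o
    return np.linalg.solve(A,b)
def proj(p,X):
    c=np.array(p["R"])@np.array(X)+np.array(p["t"]); u=np.array(p["mtx"])@c; return u[:2]/u[2]
def save(p,n,box=None,s=1):
    im=np.array(p["image"])[:,:,::-1]
    if box: im=im[box[1]:box[3],box[0]:box[2]]
    cv2.imwrite(f"pics/{n}.png",cv2.resize(im,None,fx=s,fy=s,interpolation=cv2.INTER_CUBIC))
E
python3 - <<'E'
from h import *
np.set_printoptions(precision=3,suppress=True)
s=r.read_state();print(s["ee_pos"],s["eef_rot"],s["time"],s["width"])
P={n:eyes.camera(n) for n in("scene","top")}
for n,p in P.items(): save(p,n+"0",s=1.4 if n=="top" else 1.4)
for l in["shaft_waist","shaft_gear_face","shaft_end","fixture","vee_flange","vee_stop","stop_tip","clutch_drum","planet_carrier","dial_gauge"]:
    for n,p in P.items():
        print(l,n,[(np.round(d["xy"],1).tolist(),round(d["p"],2)) for d in eyes.landmark_of(p,l)[:4]])
E
```

```text
[0.184 0.597 0.222] [ 0.149  0.989 -0.001 -0.   ] 0.0 0.0868632174674321
shaft_waist scene [([228.9, 220.9], 0.84), ([293.5, 181.4], 0.71), ([200.5, 175.7], 0.64)]
shaft_waist top [([435.7, 270.7], 0.87), ([345.4, 192.6], 0.66), ([309.0, 303.4], 0.63), ([196.5, 196.6], 0.54)]
shaft_gear_face scene [([311.5, 191.6], 0.82), ([214.0, 162.2], 0.8), ([233.2, 196.5], 0.79), ([228.2, 223.4], 0.21)]
shaft_gear_face top [([358.3, 228.2], 0.95), ([439.8, 314.1], 0.73), ([276.2, 288.1], 0.7), ([321.7, 152.4], 0.6)]
shaft_end scene [([227.0, 250.1], 0.7), ([268.9, 174.1], 0.6), ([185.2, 192.8], 0.55)]
shaft_end top [([429.4, 229.9], 0.95), ([321.1, 154.8], 0.9), ([355.9, 322.0], 0.74)]
fixture scene [([367.1, 261.2], 0.66)]
fixture top [([176.9, 198.7], 0.77), ([198.4, 194.5], 0.71)]
vee_flange scene [([350.2, 226.5], 0.92)]
vee_flange top [([197.8, 195.1], 0.66)]
vee_stop scene [([392.5, 247.8], 0.76), ([367.7, 264.4], 0.26), ([227.4, 220.1], 0.17)]
vee_stop top [([141.7, 178.6], 0.78)]
stop_tip scene [([405.2, 250.3], 0.49)]
stop_tip top [([124.9, 174.6], 0.51), ([309.6, 125.0], 0.28)]
clutch_drum scene [([172.3, 225.2], 0.58), ([404.9, 251.2], 0.24)]
clutch_drum top [([408.7, 170.8], 0.59)]
planet_carrier scene [([227.5, 273.6], 0.69), ([365.4, 264.2], 0.57), ([347.8, 316.7], 0.3)]
planet_carrier top [([307.1, 128.1], 0.94)]
dial_gauge scene [([347.4, 319.9], 0.87)]
dial_gauge top [([177.3, 115.1], 0.69)]
```

View pics/scene0.png

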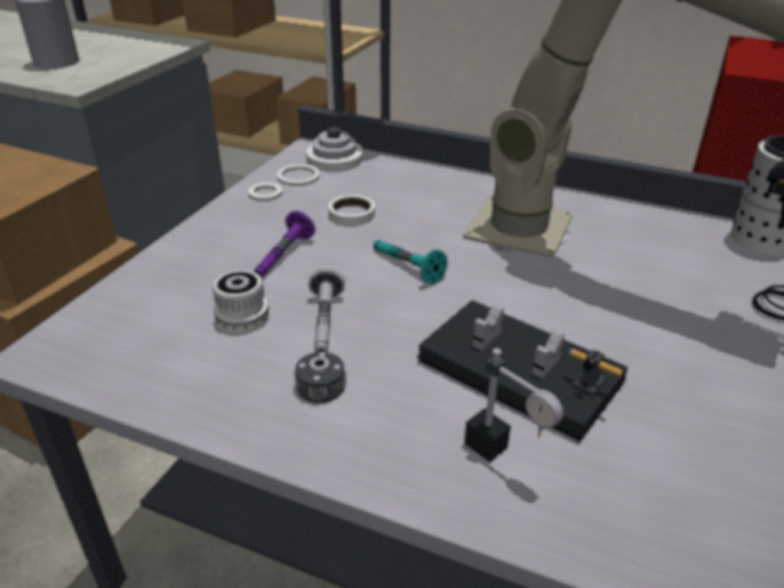

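View pics/top0.png

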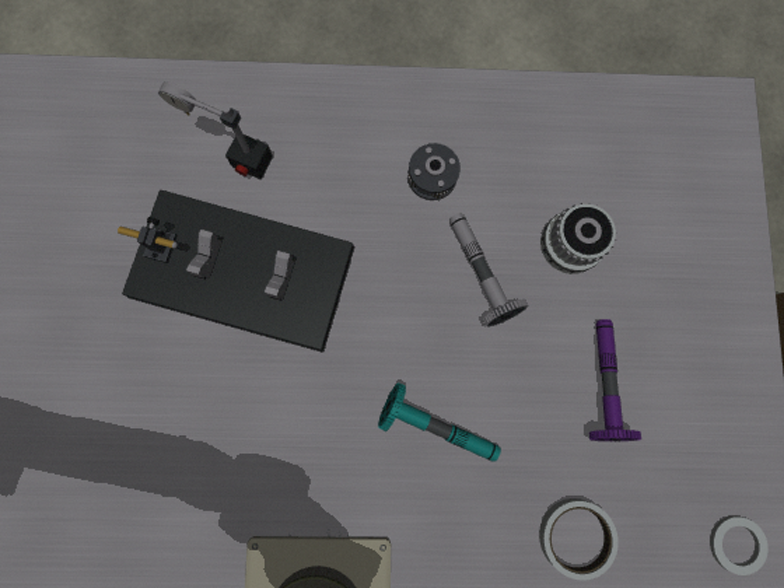

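Candidates in the top view (unscaled px): the grey steel shaft (345,193), the purple one (436,271) and the turquoise one (309,303). The grey one is the target. Its gear is at (358,222) and its plain end at (328,155), next to the planet carrier. The stop is at the left end of the fixture, (125,174).

Run:
```python
from h import *
np.set_printoptions(precision=4,suppress=True)
P={n:eyes.camera(n) for n in("scene","top")}
s,t=P["scene"],P["top"]
save(t,"crop",(280,110,420,250),4)
print("tri flange",tri([(s,[350.2,226.5]),(t,[197.8,195.1])]),"stop",tri([(s,[392.5,247.8]),(t,[141.7,178.6])]),"tip",tri([(s,[405.2,250.3]),(t,[124.9,174.6])]))
for l,xy,z in[("waist",[345.4,192.6],.029),("gear",[358.3,228.2],.042),("end",[321.1+6,154.8],.014),("flange",[197.8,195.1],.1),("vstop",[141.7,178.6],.1),("tip",[124.9,174.6],.1)]: print(l,at_z(t,xy,z))
print("waist tri",tri([(s,[228.9,220.9]),(t,[345.4,192.6])]),"gear",tri([(s,[233.2,196.5]),(t,[358.3,228.2])]))
print("drum",at_z(t,[408.7,170.8],0),"carrier",at_z(t,[307.1,128.1],0),at_z(t,[434/1.4,165/1.4],.058),"gauge",at_z(t,[177.3,115.1],0))
for n,c in(("purple",[435.7,270.7]),("turq",[309,303.4])): print(n,at_z(t,c,.03))
for l in["shaft_waist","fixture"]:
  for d in eyes.regions_of(t,l): 
    m=d["region"].astype(np.uint8); print(l,d["p"],d["xy"],cv2.minAreaRect(cv2.findNonZero(m)))
# plate corners at z=.045
for c in [(160,191),(353,243),(323,350),(124,295)]: print("corner",at_z(t,np.array(c)/1.4,.045))
print("cam",ray(t,[0,0])[0],ray(s,[0,0])[0])
```

```text
tri flange [0.5309 0.0763 0.099 ] stop [0.5671 0.201  0.0953] tip [0.5737 0.2347 0.1037]
waist [ 0.5588 -0.2677  0.029 ]
gear [ 0.4712 -0.2947  0.042 ]
end [ 0.6569 -0.226   0.014 ]
flange [0.5309 0.0751 0.1   ]
vstop [0.5657 0.201  0.1   ]
tip [0.574  0.2387 0.1   ]
waist tri [ 0.5593 -0.2699  0.0319] gear [ 0.4717 -0.2976  0.0549]
drum [ 0.6244 -0.4341  0.    ] carrier [ 0.7303 -0.1774  0.    ] [ 0.7352 -0.1787  0.058 ] gauge [0.7559 0.152  0.    ]
purple [ 0.3757 -0.4786  0.03  ]
turq [ 0.2967 -0.1801  0.03  ]
shaft_waist 0.88 [434.0, 279.2] ((438.5, 271.0), (86.0, 35.0), 90.0)
shaft_waist 0.84 [305.4, 301.3] ((311.9465026855469, 310.642333984375), (89.58680725097656, 34.4753532409668), 32.86867904663086)
shaft_waist 0.66 [349.9, 202.0] ((348.9596862792969, 188.89895629882812), (82.54417419433594, 32.55894470214844), 71.81095886230469)
fixture 0.65 [172.6, 193.8] ((163.79638671875, 190.72398376464844), (164.2523193359375, 81.52450561523438), 15.708637237548828)
corner [0.6804 0.2889 0.045 ]
corner [ 0.5968 -0.0423  0.045 ]
corner [0.4148 0.0022 0.045 ]
corner [0.4996 0.3329 0.045 ]
cam [ 0.3402 -0.0743  1.0642] [1.5693 0.3211 0.8925]
```

View pics/crop.png

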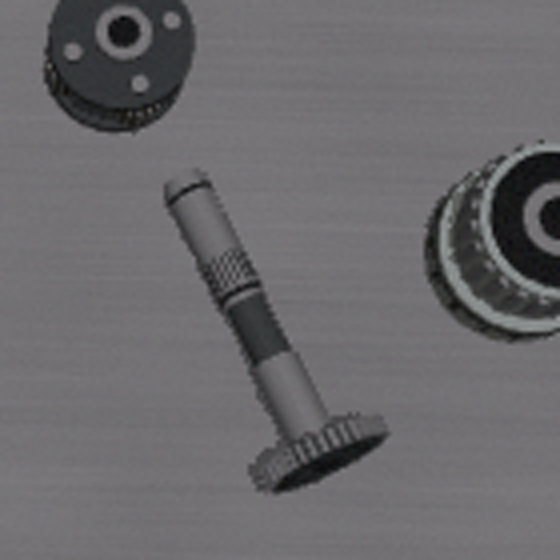

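The crop confirms the grey steel shaft: the waist is at image (344.5,192.5), the plain end at (327,154.5) and the gear at the lower right. First I'll move above the fixture for a wrist-camera look.

```bash
cat >> h.py <<'E'
def pose(yaw,pitch=0):
    # tool z down, tool x at heading yaw (deg), dipping by pitch (rad)
    a=np.radians(yaw); x=np.array([np.cos(a)*np.cos(pitch),np.sin(a)*np.cos(pitch),-np.sin(pitch)])
    y=np.cross([0,0,-1],x); y/=np.linalg.norm(y); return np.column_stack([x,y,np.cross(x,y)])
def plan(pos,yaw,pitch=0,s=None):
    s=s or r.read_state(); R0=Ro.from_quat(s["eef_rot"])
    d=R0.inv().apply(np.array(pos)-s["ee_pos"])/.2; w=(R0.inv()*Ro.from_matrix(pose(yaw,pitch))).as_rotvec()/(np.pi/2)
    return np.round(np.r_[d,w],4).tolist()
def st():
    s=r.read_state(); M=Ro.from_quat(s["eef_rot"]).as_matrix()
    print("t",round(s["time"],2),"p",np.round(s["ee_pos"],4),"yaw",np.degrees(np.arctan2(M[1,0],M[0,0])).round(2),"pitch",-np.arcsin(M[2,0]).round(4),"F",np.round(s["ft_force"],2),"w",round(s["width"],4))
E
python3 -c "
from h import *
st();print(plan([.3,.4,.36],119));print(plan([.53,.1,.36],75.6))"
```

```text
t 1.3 p [0.184  0.5974 0.2226] yaw 162.88 pitch -0.0 F [-0.78  0.72 -0.56] w 0.0869
[-0.8449, -0.7722, -0.6871, 0.0001, -0.0001, 0.4876]
[-2.3855, -1.8672, -0.6874, 0.0001, -0.0001, 0.9698]
```

Call:
play_rows([
  [-0.17,-0.15,-0.4,0,0,0.1,100],
  [-0.34,-0.31,-0.69,0,0,0.2,100],
  [-0.5,-0.46,-0.69,0,0,0.3,100],
  [-0.68,-0.62,-0.69,0,0,0.4,100],
  [-0.84,-0.77,-0.69,0,0,0.488,100],
])

```text
time: 1.92
ee_pos: [0.3008, 0.3986, 0.3617]
eef_rot: [0.511, 0.86, 0.001, -0.0]
ft_force: [0.8, 0.5, -0.3]
width: 0.0869
```

```bash
python3 -c "
from h import *
st();print(plan([.53,.1,.36],75.6))"
```

```text
t 1.93 p [0.3008 0.3986 0.3617] yaw 118.57 pitch -0.0012 F [ 0.76  0.52 -0.27] w 0.0869
[-1.8593, 0.2925, 0.0069, 0.0009, -0.0012, 0.4775]
```

Call:
play_rows([
  [-0.25,0.04,0,0,0,0.1,100],
  [-0.5,0.08,0,0,0,0.2,100],
  [-0.75,0.12,0,0,0,0.3,100],
  [-1,0.16,0,0,0,0.4,100],
  [-1,0.16,0,0,0,0.478,100],
])

```text
time: 2.55
ee_pos: [0.4264, 0.2373, 0.361]
eef_rot: [0.792, 0.611, 0.0, 0.0]
ft_force: [-0.2, 1.9, -0.1]
width: 0.0869
```

```bash
python3 -c "
from h import *
st();print(plan([.53,.1,.36],75.6))"
```

```text
t 2.55 p [0.4264 0.2373 0.361 ] yaw 75.28 pitch -0.0004 F [-0.21  1.92 -0.07] w 0.0869
[-0.5324, 0.6756, 0.0052, 0.0006, -0.0002, -0.0036]
```

Call:
play_rows([
  [-0.13,0.17,0,0,0,0,100],
  [-0.27,0.34,0,0,0,0,100],
  [-0.4,0.51,0,0,0,0,100],
  [-0.53,0.675,0,0,0,0,100],
  [-0.53,0.675,0,0,0,0,100],
])

```text
time: 3.18
ee_pos: [0.5305, 0.1022, 0.3605]
eef_rot: [0.79, 0.613, -0.0, 0.001]
ft_force: [0.1, 0.0, -0.2]
width: 0.0873
```

Run:
```python
from h import *
np.set_printoptions(precision=4,suppress=True)
st(); p=eyes.camera("wrist"); save(p,"w1",s=1.4); print("cam",ray(p,[0,0])[0], p["R"].tolist())
for l,z in[("vee_flange",.1),("vee_stop",.1),("stop_tip",.1)]:
    print(l,[(np.round(d["xy"],1).tolist(),round(d["p"],2),at_z(p,d["xy"],z)) for d in eyes.landmark_of(p,l)[:2]])
for n,X in(("A",[.5309,.0751,.1]),("B",[.5657,.201,.1]),("T",[.574,.2387,.1])): print(n,proj(p,X)*1.4)
st()
```

```text
t 3.17 p [0.5305 0.1022 0.3605] yaw 75.63 pitch 0.001 F [ 0.08  0.   -0.18] w 0.0873
cam [0.547  0.1663 0.5222] [[0.9686341855854492, -0.24849057529762095, 0.000498501228298041], [-0.24099508016783355, -0.9389234010268596, 0.24565060215488688], [-0.06057380498298507, -0.238065707300351, -0.9693583099955716]]
vee_flange [([286.1, 205.7], 0.66, array([0.5312, 0.0728, 0.1   ]))]
vee_stop [([284.5, 96.0], 0.79, array([0.5613, 0.2   , 0.1   ]))]
stop_tip [([287.8, 62.4], 0.9, array([0.5738, 0.2342, 0.1   ]))]
A [399.6149 285.6626]
B [403.1484 131.7526]
T [401.7787  81.4459]
t 3.38 p [0.5288 0.1068 0.3605] yaw 76.04 pitch -0.0005 F [ 0.43  0.6  -0.28] w 0.0872
```

View pics/w1.png

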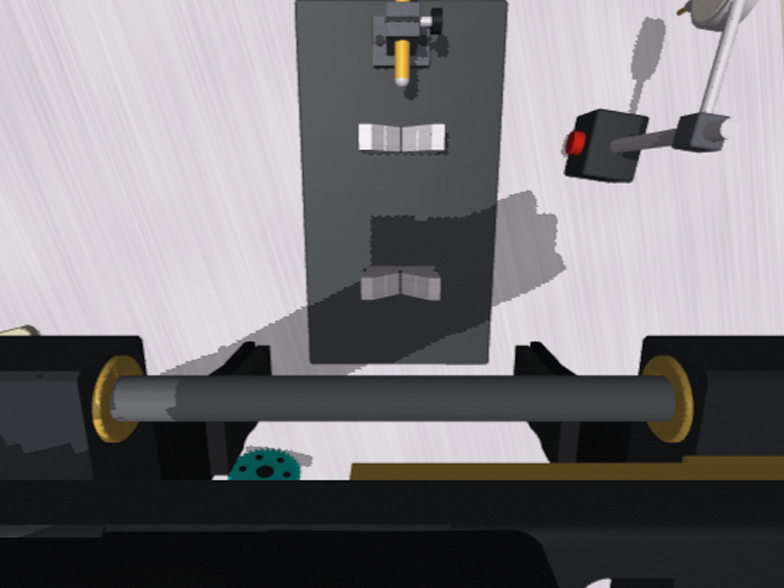

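The wrist view shows both V-blocks and the rod in one column: stop vee (402,138), flange vee (401,285), rod tip (402,84), all in scaled pixels. This matches the estimates from the top camera.

Run:
```python
from h import *
np.set_printoptions(precision=4,suppress=True)
p=eyes.camera("wrist"); s=r.read_state(); st()
print("cam",ray(p,[0,0])[0])
g=cv2.cvtColor(np.array(p["image"]),cv2.COLOR_RGB2GRAY); 
q={}
for l in("vee_flange","vee_stop","stop_tip"):
    q[l]=[at_z(p,d["xy"],.1) for d in eyes.landmark_of(p,l)[:1]]; print(l,q[l])
save(p,"w2",(190,20,390,240),3)
print(plan([.5588+.0,-.2677,.26],20.3,0.0))
```

```text
t 3.42 p [0.5288 0.1068 0.3606] yaw 76.06 pitch -0.0005 F [0.75 0.38 0.21] w 0.0871
cam [0.545  0.1707 0.5223]
vee_flange []
vee_stop [array([0.5644, 0.2007, 0.1   ])]
stop_tip [array([0.5729, 0.2371, 0.1   ])]
[-1.7791, 0.5967, 0.5025, -0.0001, -0.0003, 0.6192]
```

View pics/w2.png

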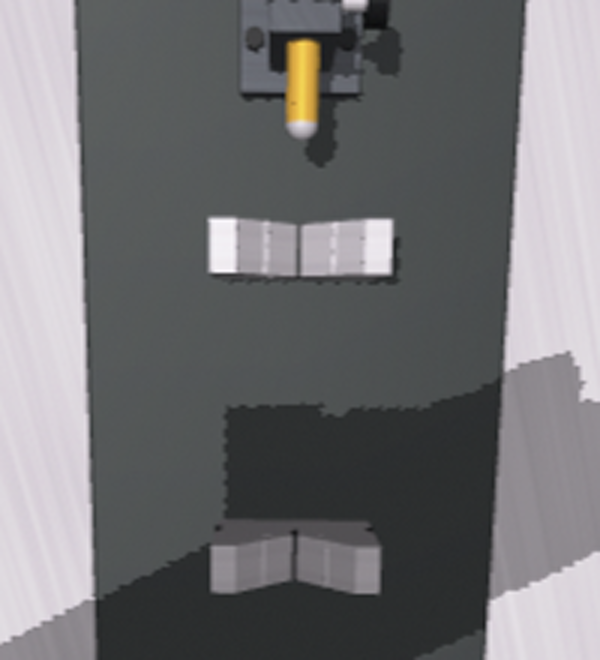

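Run:
```python
from h import *
np.set_printoptions(precision=4,suppress=True)
p=eyes.camera("wrist"); st()
f=lambda c,z: at_z(p,np.array(c)/3+[190,20],z)
A=f((296,569),.105);B=f((301,246),.105);T=f((301,138),.1)
print("flange",A,"stop",B,"tip",T); d=(B-A)[:2];print(np.linalg.norm(d),np.degrees(np.arctan2(d[1],d[0])),np.linalg.norm((T-B)[:2]))
d=(T-A)[:2];print(np.degrees(np.arctan2(d[1],d[0])))
# plate edges, z=.045
for a,b in(((77,100),(95,600)),((521,100),(490,600))):
    e=(f(a,.045)-f(b,.045))[:2];print("edge",np.degrees(np.arctan2(e[1],e[0])))
```

```text
t 3.62 p [0.529  0.1062 0.3606] yaw 76.0 pitch -0.0004 F [ 0.81 -0.93 -0.48] w 0.0867
flange [0.5318 0.0728 0.105 ] stop [0.5638 0.1964 0.105 ] tip [0.5732 0.2347 0.1   ]
0.12763150123331915 75.50012642283565 0.039451639011304204
75.67054571548603
edge 75.63450702418237
edge 75.55855084459672
```

Call:
play_rows([
  [-0.2,0.06,0.06,0,0,0.1,100],
  [-0.4,0.13,0.12,0,0,0.2,100],
  [-0.6,0.2,0.18,0,0,0.3,100],
  [-0.8,0.26,0.22,0,0,0.4,100],
  [-1,0.33,0.28,0,0,0.5,100],
])

```text
time: 4.25
ee_pos: [0.5447, -0.1054, 0.3046]
eef_rot: [0.964, 0.265, 0.001, -0.0]
ft_force: [0.8, 0.6, 0.8]
width: 0.087
```

```bash
python3 -c "
from h import *
st();print(plan([.5588,-.2677,.26],20.3))"
```

```text
t 4.25 p [ 0.5447 -0.1054  0.3046] yaw 30.69 pitch -0.0011 F [0.77 0.62 0.79] w 0.087
[-0.3539, 0.7336, 0.2226, -0.0001, -0.0007, 0.1154]
```

Call:
play_rows([
  [-0.09,0.18,0.06,0,0,0.06,100],
  [-0.18,0.37,0.12,0,0,0.115,100],
  [-0.27,0.55,0.17,0,0,0.115,100],
  [-0.355,0.735,0.22,0,0,0.115,100],
  [-0.355,0.735,0.22,0,0,0.115,100],
])

```text
time: 4.88
ee_pos: [0.558, -0.2702, 0.2595]
eef_rot: [0.984, 0.176, -0.001, 0.0]
ft_force: [-0.3, 0.3, 0.1]
width: 0.0872
```

Run:
```python
from h import *
np.set_printoptions(precision=4,suppress=True)
st(); p=eyes.camera("wrist"); save(p,"w3",s=1.4)
for l,z in[("shaft_waist",.029),("shaft_gear_face",.042),("shaft_end",.014)]:
    print(l,[(np.round(d["xy"],1).tolist(),round(d["p"],2),at_z(p,d["xy"],z)) for d in eyes.landmark_of(p,l)[:2]])
np.savez("w3.npz",mtx=p["mtx"],R=p["R"],t=p["t"])
st()
```

```text
t 4.88 p [ 0.558  -0.2702  0.2595] yaw 20.32 pitch 0.0024 F [-0.29  0.25  0.08] w 0.0872
shaft_waist [([278.1, 188.3], 0.57, array([ 0.5565, -0.2691,  0.029 ]))]
shaft_gear_face [([277.0, 261.1], 0.57, array([ 0.477 , -0.2971,  0.042 ]))]
shaft_end [([268.8, 86.5], 0.58, array([ 0.6581, -0.2206,  0.014 ]))]
t 5.08 p [ 0.5599 -0.2656  0.2607] yaw 20.7 pitch -0.0008 F [-0.16  0.3  -0.38] w 0.0872
```

View pics/w3.png

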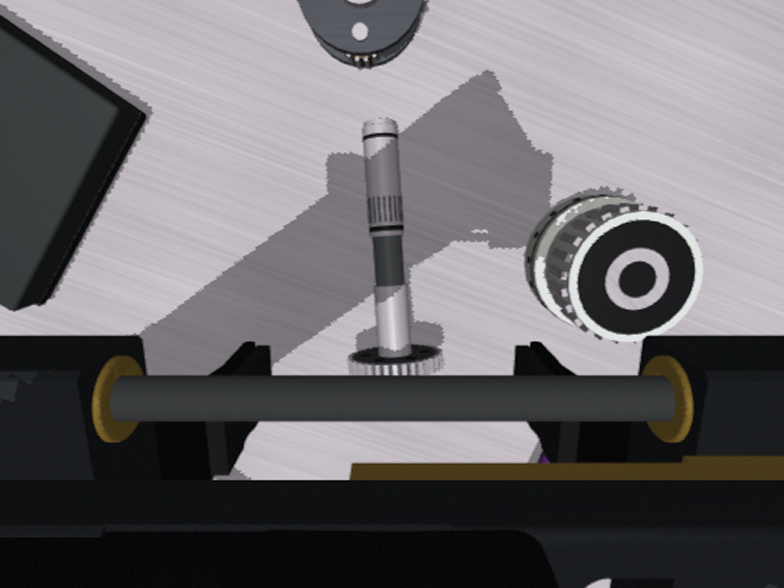

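Run:
```python
from h import *
from scipy.optimize import least_squares
np.set_printoptions(precision=4,suppress=True)
p=dict(np.load("w3.npz")); st()
def pt(v,s,up):
    x,y,a=v; u=np.array([np.cos(a)*np.cos(.14),np.sin(a)*np.cos(.14),-np.sin(.14)])
    n=np.array([np.cos(a)*np.sin(.14),np.sin(a)*np.sin(.14),np.cos(.14)])
    return proj(p,np.array([x,y,.029])+u*s+n*up)*1.4
def res(v):
    e=[]
    for s,c,w in((20,(387.3,237),.012),(-20,(390,287),.012)): e+=list(pt(v,s/1e3,w)-c)
    for s,c in((80,382.5),(-45,392.5),(105,380.2)): e.append(pt(v,s/1e3,0)[0]-c)
    return e
o=least_squares(res,[.5588,-.2677,.36]); print(o.x,np.degrees(o.x[2]),np.round(o.fun,1)); print("end",pt(o.x,.11,.0),"gear",pt(o.x,-.078,.04))
yw=np.degrees(o.x[2]); M=pose(yw,.14)
for h in (.1,0): 
    tcp=np.array([*o.x[:2],.029])+M[:,2]*(.019-h); print(tcp,plan(tcp,yw,.14))
```

```text
t 5.08 p [ 0.5599 -0.2656  0.2607] yaw 20.7 pitch -0.0008 F [-0.16  0.3  -0.38] w 0.0872
[ 0.5579 -0.2682  0.4195] 24.032729322531118 [-0.3 -0.1  0.3  0.1 -0.1 -0.1  0.1]
end [379.9123 123.6116] gear [394.8393 366.3022]
[ 0.5682 -0.2636  0.1092] [0.0417, 0.0055, 0.7577, -0.0029, -0.0896, -0.037]
[ 0.5555 -0.2693  0.0102] [-0.0284, 0.0098, 1.2528, -0.0029, -0.0896, -0.037]
```

Call:
play_rows([
  [0.01,0,0.2,0,-0.03,-0.012,100],
  [0.02,0,0.4,0,-0.06,-0.025,100],
  [0.042,0.005,0.6,-0.003,-0.09,-0.037,100],
  [0.042,0.005,0.757,-0.003,-0.09,-0.037,100],
  [0.042,0.005,0.757,-0.003,-0.09,-0.037,100],
])

```text
time: 5.7
ee_pos: [0.567, -0.2629, 0.1074]
eef_rot: [0.976, 0.208, -0.071, 0.014]
ft_force: [0.3, 0.1, 1.5]
width: 0.087
```

Call:
play_rows([
  [0,0,0,0,0,0,100],
  [0,0,0,0,0,0,100],
])

```text
time: 5.95
ee_pos: [0.5684, -0.2653, 0.111]
eef_rot: [0.976, 0.207, -0.068, 0.015]
ft_force: [0.2, -0.2, -1.1]
width: 0.0868
```

Run:
```python
from h import *
st(); print(plan([.5555,-.2693,.0102],24.03,.14))
p=eyes.camera("wrist")
for l,z in[("shaft_waist",.029),("shaft_end",.014)]:
    print(l,[(np.round(d["xy"],1).tolist(),round(d["p"],2),at_z(p,d["xy"],z)) for d in eyes.landmark_of(p,l)[:2]], proj(p,[.5579,-.2682,.029]))
```

```text
t 5.95 p [ 0.5684 -0.2653  0.111 ] yaw 23.92 pitch 0.139 F [ 0.25 -0.23 -1.1 ] w 0.0868
[0.0033, -0.0089, 0.5084, 0.0012, -0.0006, -0.0012]
shaft_waist [([276.7, 217.1], 0.82, array([ 0.56040123, -0.26682796,  0.029     ]))] [277.04040231 220.67541476]
shaft_end [([272.8, 60.4], 0.58, array([ 0.65564641, -0.22208481,  0.014     ]))] [277.04040231 220.67541476]
```

Call:
play_rows([
  [0.003,-0.009,0.15,0,0,0,100],
  [0.003,-0.009,0.3,0,0,0,100],
  [0.003,-0.009,0.42,0,0,0,100],
  [0.003,-0.009,0.505,0,0,0,100],
  [0.003,-0.009,0.505,0,0,0,100],
])

```text
time: 6.72
ee_pos: [0.5538, -0.2688, 0.0083]
eef_rot: [0.976, 0.207, -0.07, 0.015]
ft_force: [-0.5, 0.1, 0.5]
width: 0.0868
```

Call:
play_rows([
  [0,0,0,0,0,0,40],
  [0,0,0,0,0,0,10],
  [0,0,0,0,0,0,0],
  [0,0,0,0,0,0,0],
  [0,0,0,0,0,0,0],
], squeeze=40)

```text
time: 7.35
ee_pos: [0.5544, -0.2689, 0.0091]
eef_rot: [0.976, 0.207, -0.069, 0.015]
ft_force: [-0.4, 0.3, -1.1]
width: 0.0449
```

Call:
play_rows([
  [0,0,0,0,0,0,0],
  [0,0,0,0,0,0,0],
  [0,0,0,0,0,0,0],
])

```text
time: 7.72
ee_pos: [0.5543, -0.2689, 0.009]
eef_rot: [0.976, 0.207, -0.069, 0.015]
ft_force: [-0.3, -0.7, -0.8]
width: 0.0233
```

```bash
python3 -c "
from h import *
st()"
```

```text
t 7.72 p [ 0.5543 -0.2689  0.009 ] yaw 23.93 pitch 0.1415 F [-0.26 -0.71 -0.84] w 0.0233
```

Call:
play_rows([
  [0,0,0,0,0,0,0],
  [0.005,0,-0.03,0,0,0,0],
  [0.02,0,-0.12,0,0,0,0],
  [0.04,0,-0.3,0,0,0,0],
  [0.07,0,-0.5,0,0.0,0,0],
])

```text
time: 8.35
ee_pos: [0.5801, -0.2573, 0.1078]
eef_rot: [0.976, 0.207, -0.069, 0.015]
ft_force: [0.7, -0.1, -5.4]
width: 0.0228
```

```bash
python3 -c "
from h import *
st();print(plan([.555,-.15,.25],50,0));
a=np.radians(75.6);u=np.array([np.cos(a),np.sin(a)]);mid=(np.array([.5318,.0728])+[.5638,.1966])/2
tip=np.array([.5732,.2347]);print('mid',mid,'waist final',tip-.11*u,'lay',tip-.126*u)"
```

```text
t 8.35 p [ 0.5801 -0.2573  0.1078] yaw 23.91 pitch 0.1416 F [ 0.71 -0.08 -5.43] w 0.0228
[0.0013, -0.541, -0.7184, -0.0202, 0.0886, -0.2894]
mid [0.5478 0.1347] waist final [0.54584411 0.12815585] lay [0.54186507 0.11265852]
```

Call:
play_rows([
  [0,-0.0,-0.2,0,0.02,0,0],
  [0,-0.1,-0.4,0,0.04,-0.07,0],
  [0,-0.25,-0.6,-0.01,0.06,-0.15,0],
  [0,-0.4,-0.72,-0.02,0.088,-0.22,0],
  [0.001,-0.54,-0.72,-0.02,0.088,-0.289,0],
])

```text
time: 8.98
ee_pos: [0.5549, -0.1505, 0.252]
eef_rot: [0.906, 0.424, 0.002, 0.001]
ft_force: [0.4, -0.4, -5.6]
width: 0.0228
```

Call:
play_rows([
  [0,0,0,0,0,0,0],
  [0,0,0,0,0,0,0],
])

```text
time: 9.22
ee_pos: [0.5548, -0.1511, 0.2491]
eef_rot: [0.907, 0.422, -0.0, 0.0]
ft_force: [-0.3, -0.7, -6.0]
width: 0.0228
```

```bash
python3 -c "
from h import *
st();print(plan([.535,.0,.25],65,0))"
```

```text
t 9.22 p [ 0.5548 -0.1511  0.2491] yaw 49.89 pitch 0.0008 F [-0.34 -0.69 -6.  ] w 0.0228
[0.514, -0.5622, -0.0052, -0.0, 0.0005, -0.1679]
```

Call:
play_rows([
  [0.1,-0.11,0,0,0,-0.04,0],
  [0.2,-0.22,0,0,0,-0.08,0],
  [0.3,-0.34,0,0,0,-0.12,0],
  [0.41,-0.45,0,0,0,-0.15,0],
  [0.514,-0.562,0,0,0,-0.168,0],
])

```text
time: 9.85
ee_pos: [0.535, 0.0002, 0.2485]
eef_rot: [0.843, 0.537, -0.001, 0.0]
ft_force: [0.4, 0.0, -5.7]
width: 0.0227
```

```bash
python3 -c "
from h import *
st();print(plan([.5419,.1127,.17],75.6,0))"
```

```text
t 9.85 p [5.350e-01 2.000e-04 2.485e-01] yaw 64.99 pitch 0.0015 F [ 0.39  0.02 -5.7 ] w 0.0227
[0.5249, -0.2062, 0.3916, -0.0004, 0.001, -0.1178]
```

Call:
play_rows([
  [0.13,-0.05,0.1,0,0,-0.03,0],
  [0.26,-0.1,0.2,0,0,-0.06,0],
  [0.39,-0.155,0.3,0,0,-0.09,0],
  [0.525,-0.206,0.39,0,0.001,-0.118,0],
  [0.525,-0.206,0.39,0,0.001,-0.118,0],
])

```text
time: 10.48
ee_pos: [0.5409, 0.1156, 0.1685]
eef_rot: [0.788, 0.615, -0.001, -0.001]
ft_force: [-0.6, -0.2, -4.7]
width: 0.0233
```

Call:
play_rows([
  [0,0,0,0,0,0,0],
  [0,0,0,0,0,0,0],
  [0,0,0,0,0,0,0],
])

```text
time: 10.85
ee_pos: [0.542, 0.1125, 0.1709]
eef_rot: [0.79, 0.613, 0.001, -0.0]
ft_force: [0.3, 0.1, -6.4]
width: 0.0231
```

Run:
```python
from h import *
np.set_printoptions(precision=4,suppress=True)
st(); P={n:eyes.camera(n) for n in("wrist","scene","top")}
W=P["wrist"]; save(W,"w4",s=1.4); np.savez("w4.npz",mtx=W["mtx"],R=W["R"],t=W["t"])
s=r.read_state(); M=Ro.from_quat(s["eef_rot"]).as_matrix(); wa=np.array(s["ee_pos"])-.019*M[:,2]
print("nominal waist",wa, "end px*1.4",proj(W,wa+.11*M[:,0])*1.4,"tip px",proj(W,[.5732,.2347,.1])*1.4, "waist +-20", proj(W,wa+.02*M[:,0]+[0,0,.012])*1.4)
for l in("shaft_waist","shaft_end","shaft_gear_face"):
  for n,p in P.items():
    d=eyes.landmark_of(p,l); c=wa+M[:,0]*{"shaft_waist":0,"shaft_end":.11,"shaft_gear_face":-.09}[l]
    print(l,n,"nominal",proj(p,c).round(1),[(np.round(k["xy"],1).tolist(),round(k["p"],2)) for k in d if np.hypot(*(k["xy"]-proj(p,c)))<25])
```

```text
t 10.85 p [0.542  0.1125 0.1709] yaw 75.65 pitch -0.0014 F [ 0.33  0.14 -6.38] w 0.0231
nominal waist [0.5417 0.1129 0.1897] end px*1.4 [389.7048   7.6005] tip px [391.5061  38.5297] waist +-20 [390.1692 344.336 ]
shaft_waist wrist nominal [278.9 279.4] [([279.6, 278.3], 0.86)]
shaft_waist scene nominal [365.7 203.5] [([364.0, 203.7], 0.9)]
shaft_waist top nominal [172.8 180.7] [([172.0, 179.5], 0.67)]
shaft_end wrist nominal [278.4   5.4] []
shaft_end scene nominal [405.9 219.7] [([405.1, 216.2], 0.91)]
shaft_end top nominal [120.6 166.5] []
shaft_gear_face wrist nominal [279.2 441.4] []
shaft_gear_face scene nominal [335.3 191.4] [([312.6, 186.3], 0.73), ([334.6, 188.1], 0.6)]
shaft_gear_face top nominal [215.7 192.4] [([212.9, 191.5], 0.6)]
```

View pics/w4.png

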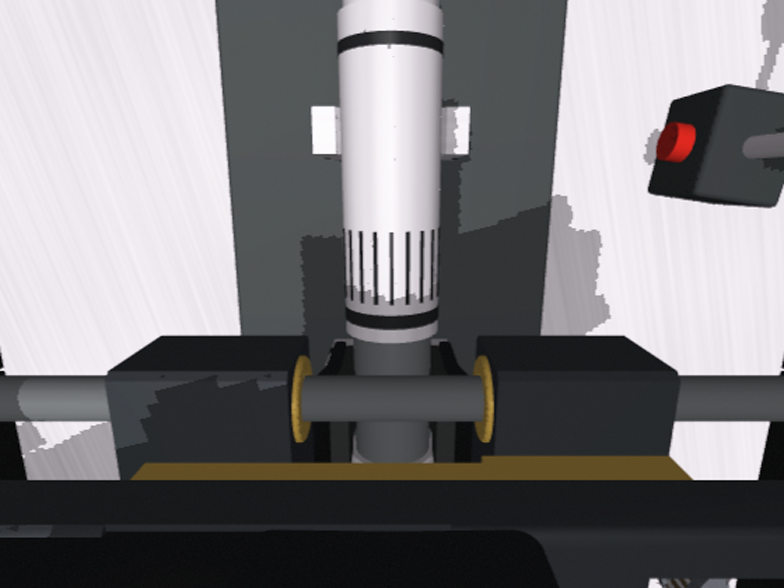

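Call:
play_rows([
  [0,0,0.08,0,0,0,0],
  [0,0,0.18,0,0,0,0],
  [0,0,0.28,0,0,0,0],
  [0,0,0.36,0,0,0,0],
  [0,0,0.4,0,0,0,0],
])

```text
time: 12.08
ee_pos: [0.541, 0.113, 0.0891]
eef_rot: [0.79, 0.614, -0.001, -0.001]
ft_force: [-0.1, -0.3, -4.9]
width: 0.0226
```

Call:
play_rows([
  [0,0,0,0,0,0,0],
  [0,0,0,0,0,0,0],
])

```text
time: 12.32
ee_pos: [0.5421, 0.1133, 0.0911]
eef_rot: [0.79, 0.614, 0.001, -0.0]
ft_force: [-0.2, -0.0, -6.1]
width: 0.0229
```

```bash
python3 -c "
from h import *
st();print(plan([.5419,.1127,.081],75.6,0))"
```

```text
t 12.32 p [0.5421 0.1133 0.0911] yaw 75.72 pitch -0.0017 F [-0.22 -0.03 -6.12] w 0.0229
[-0.0032, -0.0002, 0.0504, 0.0002, -0.0011, 0.0013]
```

Expected seating is about 10 mm lower. I'll go slowly and watch the force.

Call:
play_rows([
  [0,0,0.01,0,0,0,0],
  [0,0,0.02,0,0,0,0],
  [0,0,0.03,0,0,0,0],
  [0,0,0.035,0,0,0,0],
  [0,0,0.035,0,0,0,0],
])

```text
time: 12.95
ee_pos: [0.5415, 0.1132, 0.0833]
eef_rot: [0.79, 0.614, 0.0, -0.001]
ft_force: [0.0, 0.2, -5.6]
width: 0.023
```

Call:
play_rows([
  [0,0,0.003,0,0,0,0],
  [0,0,0.005,0,0,0,0],
  [0,0,0.005,0,0,0,0],
])

```text
time: 13.32
ee_pos: [0.5416, 0.1132, 0.0825]
eef_rot: [0.79, 0.614, 0.0, -0.001]
ft_force: [0.3, 0.0, -5.2]
width: 0.023
```

Call:
play_rows([
  [0,0,0.003,0,0,0,0],
  [0,0,0.005,0,0,0,0],
  [0,0,0.005,0,0,0,0],
])

```text
time: 13.7
ee_pos: [0.5416, 0.1132, 0.0814]
eef_rot: [0.79, 0.614, 0.0, -0.001]
ft_force: [-0.2, -0.4, -5.1]
width: 0.0228
```

Call:
play_rows([
  [0,0,0.0025,0,0,0,0],
  [0,0,0.0025,0,0,0,0],
])

```text
time: 13.95
ee_pos: [0.5416, 0.1132, 0.0809]
eef_rot: [0.79, 0.614, 0.0, -0.001]
ft_force: [-0.1, 0.2, -5.6]
width: 0.0229
```

Call:
play_rows([
  [0,0,0.0025,0,0,0,0],
  [0,0,0.0025,0,0,0,0],
])

```text
time: 14.2
ee_pos: [0.5416, 0.1133, 0.0805]
eef_rot: [0.79, 0.614, 0.0, -0.001]
ft_force: [-0.8, 0.6, -3.9]
width: 0.0227
```

Call:
play_rows([
  [0,0,0.0025,0,0,0,0],
  [0,0,0.0025,0,0,0,0],
])

```text
time: 14.45
ee_pos: [0.5417, 0.1133, 0.0803]
eef_rot: [0.79, 0.614, 0.0, -0.001]
ft_force: [-3.1, 0.4, 2.4]
width: 0.023
```

Call:
play_rows([
  [0,0,0,0,0,0,30],
  [0,0,0,0,0,0,40],
  [0,0,0,0,0,0,60],
  [0,0,0,0,0,0,70],
  [0,0,0,0,0,0,70],
])

```text
time: 15.08
ee_pos: [0.5417, 0.1132, 0.08]
eef_rot: [0.79, 0.614, 0.0, -0.0]
ft_force: [0.1, -0.0, 0.3]
width: 0.0565
```

Run:
```python
from h import *
st(); P={n:eyes.camera(n) for n in("scene","top")}
a=np.radians(75.6);u=np.array([np.cos(a),np.sin(a),0]); w=np.array([.5422,.1137,.1])
for l,k in(("shaft_waist",0),("shaft_end",.11),("shaft_gear_face",-.09)):
  for n,p in P.items():
    c=proj(p,w+k*u); print(l,n,c.round(1),[(np.round(q["xy"],1).tolist(),round(q["p"],2)) for q in eyes.landmark_of(p,l) if np.hypot(*(q["xy"]-c))<20])
save(P["scene"],"s5",(300,170,470,300),4)
```

```text
t 15.07 p [0.5417 0.1132 0.08  ] yaw 75.72 pitch -0.0011 F [ 0.06 -0.01  0.3 ] w 0.0565
shaft_waist scene [362.4 232.1] [([360.7, 232.3], 0.91), ([345.7, 227.1], 0.28)]
shaft_waist top [180.6 189.8] [([178.6, 187.8], 0.56)]
shaft_end scene [400.7 248.9] [([400.8, 246.0], 0.75)]
shaft_end top [133.1 176.7] []
shaft_gear_face scene [333.3 219.4] [([332.6, 219.7], 0.69)]
shaft_gear_face top [219.6 200.5] [([219.6, 204.1], 0.65)]
```

View pics/s5.png

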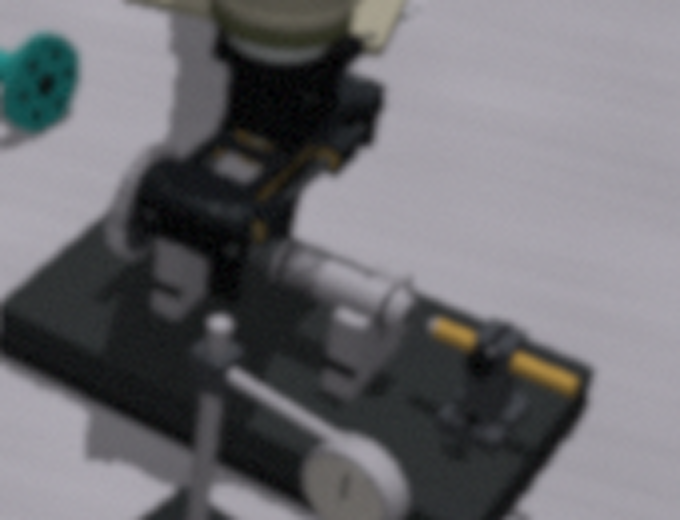

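The shaft sits in both vees with a gap to the rod: end at crop (410,300), tip at (433,322). Next I'll retreat upward and go round to the gear side.

Call:
play_rows([
  [0,0,-0.05,0,0,0,70],
  [0,0,-0.2,0,0,0,70],
  [0,0,-0.45,0,0,0,70],
  [0,0,-0.6,0,0,0,50],
  [-0.1,0,-0.6,0,0,0,0],
])

```text
time: 16.1
ee_pos: [0.538, 0.0948, 0.2029]
eef_rot: [0.789, 0.615, 0.003, 0.0]
ft_force: [-0.2, -0.2, 0.1]
width: 0.0483
```

Run:
```python
from h import *
st(); a=np.radians(75.6);u=np.array([np.cos(a),np.sin(a),0]); w=np.array([.5422,.1137,0])
print(plan(w-.125*u+[0,0,.2],75.6)); print(plan(w-.125*u+[0,0,.088],75.6));
```

```text
t 16.1 p [0.538  0.0948 0.2029] yaw 75.85 pitch -0.0042 F [-0.17 -0.21  0.06] w 0.0483
[-0.5286, -0.0057, 0.0122, 0.0022, -0.0027, 0.0028]
[-0.5309, -0.0076, 0.5722, 0.0022, -0.0027, 0.0028]
```

Call:
play_rows([
  [-0.15,0,0,0,0,0,0],
  [-0.35,0,0,0,0,0,0],
  [-0.52,0,0,0,0,0,0],
  [-0.53,0,0,0,0,0,0],
  [-0.53,0,0,0,0,0,0],
])

```text
time: 16.73
ee_pos: [0.5103, -0.0089, 0.1996]
eef_rot: [0.79, 0.614, 0.0, -0.001]
ft_force: [0.0, 0.8, -0.2]
width: 0.0025
```

Run:
```python
from h import *
st(); a=np.radians(75.6);u=np.array([np.cos(a),np.sin(a),0]); w=np.array([.5422,.1137,0])
print(plan(w-.125*u+[0,0,.2],75.6)); print(plan(w-.125*u+[0,0,.088],75.6)); 
p=eyes.camera("wrist"); save(p,"w6",s=1.4)
for l in("shaft_end","stop_tip","shaft_gear_face"):
    print(l,[(np.round(d["xy"],1).tolist(),round(d["p"],2),at_z(p,d["xy"],.1).round(4)) for d in eyes.landmark_of(p,l)[:1]])
```

```text
t 16.73 p [ 0.5103 -0.0089  0.1996] yaw 75.7 pitch -0.0013 F [ 0.    0.8  -0.23] w 0.0025
[0.0085, 0.0021, -0.002, -0.0006, -0.0008, 0.0011]
[0.0078, 0.0026, 0.558, -0.0006, -0.0008, 0.0011]
shaft_end []
stop_tip []
shaft_gear_face [([136.8, 333.1], 0.63, array([ 0.3658, -0.0792,  0.1   ]))]
```

View pics/w6.png

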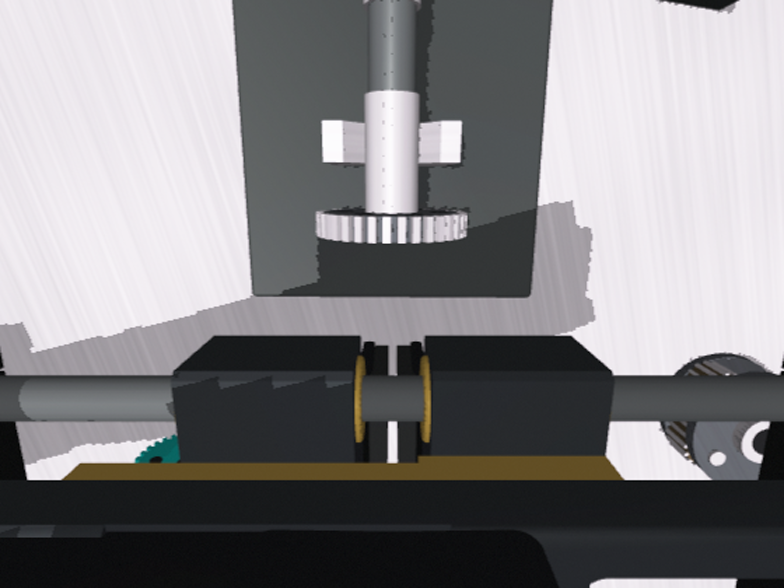

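The wrist view shows the seated shaft with its gear rim at (391,225), its outer face toward the gripper and clear space behind it. Descending with shut fingers.

Call:
play_rows([
  [0,0,0.1,0,0,0,0],
  [0,0,0.25,0,0,0,0],
  [0,0,0.4,0,0,0,0],
  [0,0,0.54,0,0,0,0],
  [0,0,0.55,0,0,0,0],
])

```text
time: 17.55
ee_pos: [0.5093, -0.0086, 0.0882]
eef_rot: [0.789, 0.614, -0.001, -0.001]
ft_force: [0.6, -0.4, 0.0]
width: 0.0002
```

Call:
play_rows([
  [0,0,0,0,0,0,0],
  [0,0,0,0,0,0,0],
])

```text
time: 17.8
ee_pos: [0.5114, -0.0087, 0.091]
eef_rot: [0.789, 0.614, 0.001, -0.0]
ft_force: [-0.7, 0.3, -0.2]
width: 0.0007
```

Run:
```python
from h import *
st(); a=np.radians(75.6);u=np.array([np.cos(a),np.sin(a),0]); w=np.array([.5422,.1137,0])
e=np.array(r.read_state()["ee_pos"]); print("face along minus tcp (mm)",((w-.09*u-e)@u)*1e3,"lateral",np.cross(u[:2],(e-w)[:2])*1e3)
p=eyes.camera("wrist"); print("face top px*1.4 nominal",proj(p,w-.09*u+[0,0,.14])*1.4); save(p,"w7",s=1.4)
```

```text
t 17.8 p [ 0.5114 -0.0087  0.091 ] yaw 75.73 pitch -0.002 F [-0.73  0.35 -0.17] w 0.0007
face along minus tcp (mm) 36.270986769668006 lateral -0.5754149913444716
face top px*1.4 nominal [389.36393917 306.42076105]<stdin>:3: DeprecationWarning: Arrays of 2-dimensional vectors are deprecated. Use arrays of 3-dimensional vectors instead. (deprecated in NumPy 2.0)
```

View pics/w7.png

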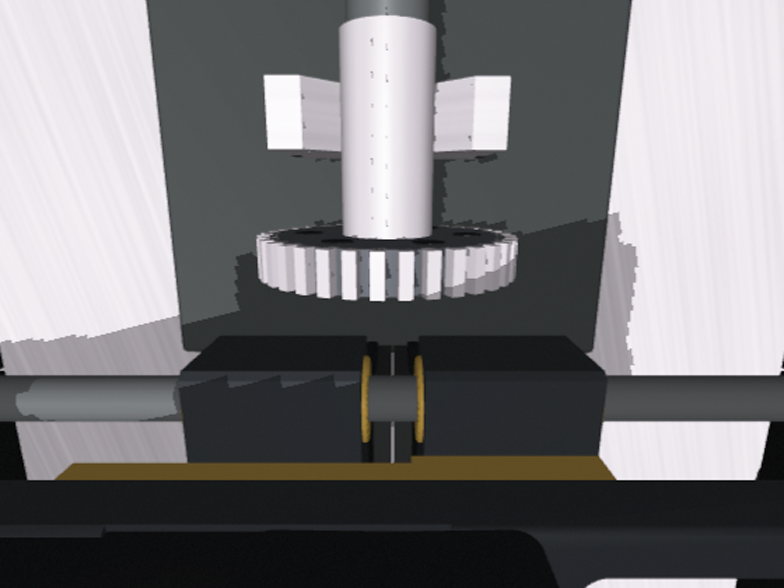

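Call:
play_rows([
  [0.03,0,0,0,0,0,0],
  [0.06,0,0,0,0,0,0],
  [0.08,0,0,0,0,0,0],
  [0.09,0,0,0,0,0,0],
  [0.095,0,0,0,0,0,0],
])

```text
time: 18.48
ee_pos: [0.5152, 0.0096, 0.0898]
eef_rot: [0.789, 0.614, 0.0, -0.001]
ft_force: [0.2, -0.4, -0.6]
width: -0.0
```

Call:
play_rows([
  [0.005,0,0,0,0,0,0],
  [0.01,0,0,0,0,0,0],
  [0.015,0,0,0,0,0,0],
  [0.02,0,0,0,0,0,0],
  [0.02,0,0,0,0,0,0],
])

```text
time: 19.1
ee_pos: [0.5162, 0.0135, 0.0899]
eef_rot: [0.789, 0.614, 0.0, -0.001]
ft_force: [-0.3, 0.1, 0.6]
width: 0.0007
```

Call:
play_rows([
  [0.005,0,0,0,0,0,0],
  [0.01,0,0,0,0,0,0],
  [0.01,0,0,0,0,0,0],
])

```text
time: 19.48
ee_pos: [0.5167, 0.0154, 0.0898]
eef_rot: [0.789, 0.614, 0.0, -0.001]
ft_force: [0.2, -0.1, 0.1]
width: 0.0001
```

Call:
play_rows([
  [0.005,0,0,0,0,0,0],
  [0.01,0,0,0,0,0,0],
  [0.01,0,0,0,0,0,0],
])

```text
time: 19.85
ee_pos: [0.5172, 0.0173, 0.0898]
eef_rot: [0.789, 0.614, 0.0, -0.001]
ft_force: [-0.2, 0.2, -0.4]
width: 0.0006
```

Call:
play_rows([
  [0.004,0,0,0,0,0,0],
  [0.008,0,0,0,0,0,0],
])

```text
time: 20.1
ee_pos: [0.5173, 0.0176, 0.0898]
eef_rot: [0.79, 0.613, -0.0, -0.0]
ft_force: [-2.2, -6.6, 2.1]
width: 0.0004
```

Call:
play_rows([
  [0.004,0,0,0,0,0,0],
  [0.008,0,0,0,0,0,0],
])

```text
time: 20.35
ee_pos: [0.5176, 0.0186, 0.0898]
eef_rot: [0.79, 0.613, -0.001, -0.0]
ft_force: [-2.9, -7.4, 3.2]
width: 0.0004
```

Call:
play_rows([
  [0.004,0,0,0,0,0,0],
  [0.008,0,0,0,0,0,0],
])

```text
time: 20.6
ee_pos: [0.518, 0.0201, 0.0898]
eef_rot: [0.79, 0.613, -0.001, -0.0]
ft_force: [-2.1, -7.1, 3.4]
width: 0.0008
```

Call:
play_rows([
  [0.004,0,0,0,0,0,0],
  [0.008,0,0,0,0,0,0],
])

```text
time: 20.85
ee_pos: [0.5184, 0.0217, 0.0898]
eef_rot: [0.79, 0.613, -0.001, -0.0]
ft_force: [-2.6, -6.8, 2.9]
width: 0.0005
```

Call:
play_rows([
  [0.004,0,0,0,0,0,0],
  [0.008,0,0,0,0,0,0],
  [0.012,0,0,0,0,0,0],
])

```text
time: 21.22
ee_pos: [0.519, 0.024, 0.0898]
eef_rot: [0.79, 0.613, -0.001, -0.0]
ft_force: [-3.7, -7.3, 3.7]
width: 0.0005
```

Call:
play_rows([
  [0.004,0,0,0,0,0,0],
  [0.008,0,0,0,0,0,0],
])

```text
time: 21.48
ee_pos: [0.5194, 0.0255, 0.0898]
eef_rot: [0.79, 0.613, -0.001, -0.0]
ft_force: [-2.3, -7.1, 1.7]
width: 0.0004
```

Call:
play_rows([
  [0.003,0,0,0,0,0,0],
  [0.006,0,0,0,0,0,0],
])

```text
time: 21.72
ee_pos: [0.5197, 0.0267, 0.0898]
eef_rot: [0.79, 0.613, -0.001, -0.0]
ft_force: [-2.8, -6.9, 2.0]
width: 0.0006
```

Call:
play_rows([
  [0.003,0,0,0,0,0,0],
  [0.006,0,0,0,0,0,0],
])

```text
time: 21.98
ee_pos: [0.52, 0.0279, 0.0898]
eef_rot: [0.79, 0.613, -0.001, -0.0]
ft_force: [-3.0, -7.5, 3.1]
width: 0.0007
```

Call:
play_rows([
  [0.0025,0,0,0,0,0,0],
  [0.0025,0,0,0,0,0,0],
])

```text
time: 22.22
ee_pos: [0.5201, 0.0284, 0.0898]
eef_rot: [0.79, 0.613, -0.001, -0.0]
ft_force: [-2.2, -7.1, 2.5]
width: 0.0003
```

Call:
play_rows([
  [0.0025,0,0,0,0,0,0],
  [0.0025,0,0,0,0,0,0],
])

```text
time: 22.48
ee_pos: [0.5203, 0.0289, 0.0898]
eef_rot: [0.79, 0.613, -0.001, -0.0]
ft_force: [-2.5, -7.5, 2.5]
width: 0.0009
```

Call:
play_rows([
  [0.0025,0,0,0,0,0,0],
  [0.0025,0,0,0,0,0,0],
])

```text
time: 22.72
ee_pos: [0.5204, 0.0294, 0.0898]
eef_rot: [0.79, 0.613, -0.001, -0.0]
ft_force: [-2.5, -6.2, 2.4]
width: 0.0004
```

Call:
play_rows([
  [0.0025,0,0,0,0,0,0],
  [0.0025,0,0,0,0,0,0],
])

```text
time: 22.98
ee_pos: [0.5205, 0.0299, 0.0898]
eef_rot: [0.79, 0.613, -0.001, -0.0]
ft_force: [-2.5, -7.5, 2.8]
width: 0.0004
```

Call:
play_rows([
  [0.0025,0,0,0,0,0,0],
  [0.0025,0,0,0,0,0,0],
])

```text
time: 23.22
ee_pos: [0.5206, 0.0304, 0.0898]
eef_rot: [0.79, 0.613, -0.001, -0.0]
ft_force: [-1.7, -6.7, 1.4]
width: 0.0003
```

Call:
play_rows([
  [0.0025,0,0,0,0,0,0],
  [0.0025,0,0,0,0,0,0],
])

```text
time: 23.48
ee_pos: [0.5208, 0.0309, 0.0898]
eef_rot: [0.79, 0.613, -0.001, -0.0]
ft_force: [-2.2, -6.8, 2.6]
width: 0.0006
```

Call:
play_rows([
  [0.0025,0,0,0,0,0,0],
  [0.0025,0,0,0,0,0,0],
])

```text
time: 23.72
ee_pos: [0.5208, 0.031, 0.0898]
eef_rot: [0.79, 0.613, -0.001, -0.0]
ft_force: [-3.4, -8.1, 2.6]
width: 0.0005
```

Call:
play_rows([
  [0.0025,0,0,0,0,0,0],
  [0.0025,0,0,0,0,0,0],
])

```text
time: 23.98
ee_pos: [0.5208, 0.031, 0.0898]
eef_rot: [0.79, 0.613, -0.001, -0.0]
ft_force: [-3.5, -8.5, 5.0]
width: 0.0004
```

Call:
play_rows([
  [0.0025,0,0,0,0,0,0],
  [0.0025,0,0,0,0,0,0],
])

```text
time: 24.22
ee_pos: [0.5209, 0.0311, 0.0898]
eef_rot: [0.79, 0.613, -0.001, 0.0]
ft_force: [-4.2, -10.9, 4.7]
width: 0.0004
```

The TCP has stalled at y ≈ 0.031 while the force rose from 7.3 to about 11.7 N, so the shaft end bears on the stop with about 4–5 N. Now I'll back straight off.

Call:
play_rows([
  [-0.005,0,0,0,0,0,0],
  [-0.02,0,0,0,0,0,0],
  [-0.08,0,0,0,0,0,0],
  [-0.18,0,0,0,0,0,0],
  [-0.25,0,0,0,0,0,0],
])

```text
time: 24.85
ee_pos: [0.5086, -0.0164, 0.0898]
eef_rot: [0.79, 0.613, 0.0, -0.001]
ft_force: [0.2, -0.3, 0.6]
width: 0.0004
```

Call:
play_rows([
  [-0.1,0,-0.05,0,0,0,0],
  [-0.1,0,-0.3,0,0,0,0],
  [-0.1,0,-0.6,0,0,0,0],
  [-0.1,0,-0.85,0,0,0,0],
  [-0.1,0,-0.85,0,0,0,0],
])

```text
time: 25.48
ee_pos: [0.5059, -0.0352, 0.2642]
eef_rot: [0.79, 0.613, 0.004, 0.001]
ft_force: [-0.2, -0.2, -0.8]
width: 0.0005
```

Call:
play_rows([
  [0.2,0,0,0,0,0,0],
  [0.45,0,0,0,0,0,0],
  [0.7,0,0,0,0,0,0],
  [0.8,0,0,0,0,0,0],
  [0.8,0,0,0,0,0,0],
])

```text
time: 26.1
ee_pos: [0.5435, 0.1211, 0.2592]
eef_rot: [0.789, 0.614, -0.001, -0.0]
ft_force: [0.1, -0.3, 0.3]
width: 0.0007
```

Run:
```python
from h import *
st(); p=eyes.camera("wrist"); save(p,"w8",(150,0,400,262),2.25)
for l in("shaft_end","stop_tip"):
    print(l,[(np.round(d["xy"],1).tolist(),round(d["p"],2),at_z(p,d["xy"],.1).round(4)) for d in eyes.landmark_of(p,l)[:1]])
c=proj(p,[.5732,.2347,.1]); print("tip nominal px in crop",(c-[150,0])*2.25, "1mm=",2.25*np.hypot(*(proj(p,[.5735,.2357,.1])-c)))
```

```text
t 26.1 p [0.5435 0.1211 0.2592] yaw 75.8 pitch 0.0003 F [ 0.08 -0.28  0.27] w 0.0007
shaft_end [([279.5, 68.2], 0.61, array([0.5716, 0.2344, 0.1   ]))]
stop_tip [([280.3, 68.3], 0.91, array([0.5723, 0.2341, 0.1   ]))]
tip nominal px in crop [295.09907769 151.49470421] 1mm= 2.9137989562376307
```

View pics/w8.png

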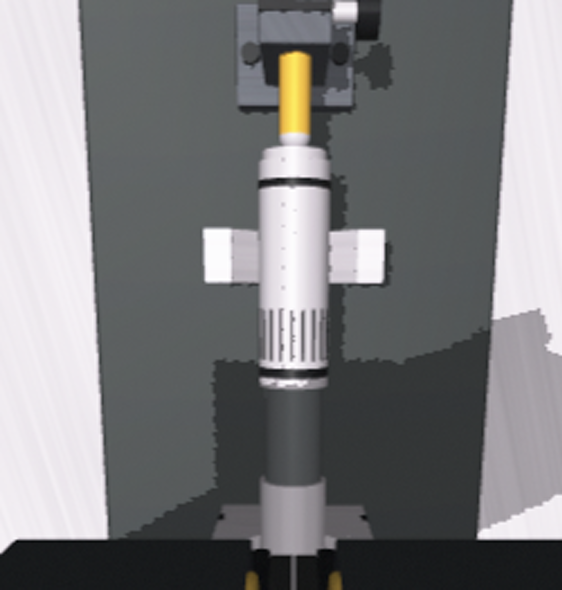

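The shaft is seated in both vees and its plain end meets the rod's ball at about crop (293,147). The network puts the end and the tip within 1 mm of each other, and the tip is where I measured it before. Handing in.

Call:
play_rows([
  [0,0,-0.05,0,0,0,0],
  [0,0,-0.1,0,0,0,0],
  [0,0,-0.1,0,0,0,0],
])

```text
time: 26.62
ee_pos: [0.5443, 0.1208, 0.2814]
eef_rot: [0.79, 0.614, 0.001, -0.0]
ft_force: [0.2, 0.7, 0.3]
width: 0.0006
```

```bash
python3 -c "
from h import *
st();print(job.close_job())"
```

```text
t 26.62 p [0.5443 0.1208 0.2814] yaw 75.69 pitch -0.0024 F [0.21 0.71 0.26] w 0.0006
the job is handed in; nothing more can be done
None
```

The grey steel shaft is in the two V-blocks with its plain end resting on the brass stop. I handed the job in at 26.6 s; it reports no verdict.

- **Laying it in:** I gripped the shaft at the waist, levelled it and lowered it until the vees carried its weight. I let go with about 14 mm between its end and the rod.
- **Pushing it up to the stop:** With shut fingers on the gear face it slid at about 7 N. It then stalled while the force rose to about 12 N, so roughly 4–5 N bore on the stop, well under the 15 N at which it creeps.
- **Last checks:** After backing off, the wrist picture shows the end against the ball tip. The network puts the two within 1 mm of each other, and the tip about 1 mm from where I first measured it, which is within calibration error. The gripper was well clear and reading no contact force. No check failed. I did not re-measure the other parts and the dial gauge at the end, but the gripper's path kept clear of them.

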